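Hot-swap the battery sets of a running data logger

TASK

The yellow data logger is running on two orange-banded battery packs that are nearly flat, while the two blue-banded packs in the grey charger are full: change them over, so that both blue packs stand fully home in the logger and both orange packs fully home in the charger. The logger must keep running, so never leave it without at least one pack home in its wells, and keep the packs upright; the bare rubber mat between the two cases is there for setting a pack down on the way. Do not push or knock the brown bottle behind the mat.

Things in the scene. Friction and masses are not known exactly. Their poses are not given: they have to be found in the camera images.
- orange_pack_1: Loose battery pack, 40 (its x) x 64 (its y) x 96 mm high, 0.3 kg, dark grey with orange cap and band; one of two alike. Origin: centre of its underside, z up; half a turn about z makes no difference. Foot (lowest 5 mm) 2.5 mm narrower all round. Starts home in a logger well, x along the well's x, 64 mm proud of the case. Grip across its 40 mm, in the upper 40 mm, where both x sides are free.
- orange_pack_2: Loose battery pack, 40 (its x) x 64 (its y) x 96 mm high, 0.3 kg, dark grey with orange cap and band; one of two alike. Origin: centre of its underside, z up; half a turn about z makes no difference. Foot (lowest 5 mm) 2.5 mm narrower all round. Starts home in a logger well, x along the well's x, 64 mm proud of the case. Grip across its 40 mm, in the upper 40 mm, where both x sides are free.
- blue_pack_1: Loose battery pack, 40 (its x) x 64 (its y) x 96 mm high, 0.3 kg, dark grey with blue cap and band; one of two alike. Origin: centre of its underside, z up; half a turn about z makes no difference. Foot (lowest 5 mm) 2.5 mm narrower all round. Starts home in a charger well, x along the well's x, 64 mm proud of the case. Grip across its 40 mm, in the upper 40 mm, where both x sides are free.
- blue_pack_2: Loose battery pack, 40 (its x) x 64 (its y) x 96 mm high, 0.3 kg, dark grey with blue cap and band; one of two alike. Origin: centre of its underside, z up; half a turn about z makes no difference. Foot (lowest 5 mm) 2.5 mm narrower all round. Starts home in a charger well, x along the well's x, 64 mm proud of the case. Grip across its 40 mm, in the upper 40 mm, where both x sides are free.
- logger_well_a: Well of the fixed yellow data logger (case 150 x 214 x 62 mm high, screen panel), the one towards +y of two, 98 mm apart. Black pocket 46 (x) x 70 (y), 32 mm deep, mouth bevelled 6 mm wider on each side. Origin: centre of its floor, 30 mm above the bench; x away from the panel, z up. Case reaches 41 mm to +x, 109 mm to -x of it; nothing stands over 6 mm above the case top.
- logger_well_b: Well of the fixed yellow data logger (case 150 x 214 x 62 mm high, screen panel), the one towards -y of two, 98 mm apart. Black pocket 46 (x) x 70 (y), 32 mm deep, mouth bevelled 6 mm wider on each side. Origin: centre of its floor, 30 mm above the bench; x away from the panel, z up. Case reaches 41 mm to +x, 109 mm to -x of it; nothing stands over 6 mm above the case top.
- charger_well_a: Well of the fixed grey charger (case 116 x 206 x 46 mm high, two green lamps), the one towards +y of two, 98 mm apart. Black pocket 46 (x) x 70 (y), 32 mm deep, mouth bevelled 6 mm wider on each side. Origin: centre of its floor, 14 mm above the bench; x away from the lamps, z up. Case reaches 42 mm to +x, 74 mm to -x of it; nothing stands over 8 mm above the case top.
- charger_well_b: Well of the fixed grey charger (case 116 x 206 x 46 mm high, two green lamps), the one towards -y of two, 98 mm apart. Black pocket 46 (x) x 70 (y), 32 mm deep, mouth bevelled 6 mm wider on each side. Origin: centre of its floor, 14 mm above the bench; x away from the lamps, z up. Case reaches 42 mm to +x, 74 mm to -x of it; nothing stands over 8 mm above the case top.
- mat: Fixed bare black ribbed rubber mat, 104 (x) x 92 (y) x 3 mm, between logger and charger; room for one pack. Origin: centre of its underside, on the bench; z up. Round mat and cases only low things (up to 40 mm) lie about; taller cartons, bottles and an open equipment box (85 mm) stand along the back.
- brown_bottle: Loose brown reagent bottle with a black cap, 56 mm across, 119 mm high, 0.2 kg, standing on the bench behind the mat, its axis 115 to 135 mm from the mat's centre along the mat's x. Origin: centre of its underside. To be left alone.

How it is judged:
By the outcome, as a careful person would: the job done as asked, in the order asked, and still so for the second after the job is handed in, with the robot touching nothing.
It also fails if it takes over 125 s, if anything falls off the work surface, if the arm or the gripper's body presses on something with over 40 N, if the wrist force passes 120 N, or if a joint passes its speed limit or range.

ROBOT

A 6-joint arm with a two-finger parallel gripper is mounted at the origin on a cart in front of the work surface, level with it; the furniture and walls round the work are solid. World frame = base frame: x ahead of the robot, y to its left, z up, the work surface at z = 0. Lengths are in m, angles in degrees, forces in N, time in s.
With the tool pointing down it reaches from about 0.35 to 0.85 m from the base axis. Payload 8.1 kg.
Tool frame: the origin (TCP) lies at the very end of the fingers, on their centre line; the grasp point (between the pads) lies 19 mm behind it; x points along the fingers, y is the direction in which the jaws open and shut, and the axes are right-handed (so a half turn about x gives the same grasp; the last joint's range is limited). The gripper opens to 85 mm and grips with 20 to 120 N. Pads are 22 mm wide; open, the fingers measure 114 mm over their backs; the gripper's body (76 mm by 85 mm) begins 54 mm behind the grasp point. The pads swing forward as they close: fully open they stand 13 mm farther back than shut.
Start: joints at [66.956, 7.471, 85.268, -0, 87.261, -4.893], TCP at [0.187, 0.57, 0.231] pointing down, gripper open.
Joint ranges: [-169.43, 169.43], [-51.17, 129.36], [1.28, 143.12], [-76.62, 256.62], [0, 156.53], [-152.29, 152.29]. Speed limits (degrees/s): [136.94, 136.94, 159.86, 180, 180, 180].

INTERFACE

Orientations are given as [roll, pitch, yaw] about the fixed x, y, z axes, in that order (R = Rz(yaw) Ry(pitch) Rx(roll)).
In Python, from station import ctrl gives the robot as it stands.
- The arm moves only by the tool arm_command, never from a script. Its argument "plan" is a list of rows, each a list of 4 numbers: the shift along the tool's x, y, z scaled (see below), then the turn about the tool's x scaled (see below). In form: [[dx, dy, dz, twist], ...]. A call has 1 to 8 rows; each row shifts and turns the commanded pose from where the row before left it, along the tool's axes as they then stand; what a row does not reach is not made up. The controller multiplies each number of a shift by 5 cm and each number of a turn by 0.1 rad. A row lasts 1/10 s, in which the tool goes at most 50 mm and 8.59 degrees, less where a joint would pass 70% of its speed; a pose out of reach is approached as far as the arm can. A call with a number of a shift or a turn outside -1 to 1 is refused whole. A call with a gripper value outside its range is refused whole. "hand" is the opening, from -1 (shut) to 1 (fully open), set as the call begins (left out, the last holds). The fingers move at their own pace and stop on an object; "newtons" is the grip in N (left out, the last holds). Time passes only in rows, so rows that do not move let the fingers close. It gives the time, the measured TCP pose, the force and the opening at its end, in the units of the state.
- ctrl.observe(): the state, without advancing time (a new reading comes with each control period).
- ctrl.get_image(name): name is "side" or "top" or "wrist"; returns a dict with "color" (420x560x3 uint8, red, green, blue), "fx", "fy", "cx", "cy" (pixels), "k1" (the pictures are not rectified: a ray, as slopes to the right and down, at radius r is drawn at 1 + k1 r^2 times it, then the intrinsics apply), "R" (3x3) and "t" (3): a world point X has camera coordinates R X + t. Camera axes: x right, y down, z forward; pixel columns grow to the right and rows downward; lengths in m; the calibration is good to about 2 mm. A picture is of the moment at which its call begins. There is no depth.
- ctrl.finish_job(): hands the job in, once; it reports no verdict.
The state is a dict: "time": time; "qpos": joint angles; "qd": joint speeds; "joint_efforts": joint torques, N m; "tcp_pos": TCP position; "ee_rot": TCP orientation; "ft_force": force on the tool from outside, world axes, zero at the start; "moment": the same for the moment, N m; "finger_gap": opening from 0.0 (shut) to 1.0 (fully open).
Only numpy, scipy, OpenCV 4.12 (cv2) and the standard library are available. Lean on these libraries where they do the work, as an engineer would, in place of code of your own. Each camera call takes 0.05 s, during which the arm holds its last target. There are 200 camera calls.

## Working session

There is one attempt and no reset: what is moved stays moved. The work goes in short steps, Python scripts to look and compute and a tool call to move; the robot and the scene stay as the last step left them, time stands still between calls to the robot, and variables do not carry over. Pictures are saved under pics/ and viewed, about 12 in all and at most 16, crops included, and the job is handed in when it is done.

Besides the shell and the picture viewer there is one more tool, called after "Request:" as name([rows], argument=value, ...), one row to a line, values as JSON. arm_command: Moves the arm, as the interface text tells. Its arguments: {"type":"object","properties":{"plan":{"type":"array","items":{"type":"array","items":{"type":"number"}}},"hand":{"type":"number"},"newtons":{"type":"number"}},"required":["plan"]}

```bash
ls; mkdir -p pics
python3 - <<'E'
from station import ctrl
import cv2,numpy as np
s=ctrl.observe();print(s)
for n in("top","side"):
    d=ctrl.get_image(n);cv2.imwrite(f"pics/{n}0.png",d["color"][:,:,::-1])
    np.savez(f"pics/{n}0.npz",**d);print(n,d["fx"],d["fy"],d["cx"],d["cy"],d["k1"],np.round(d["R"],3).tolist(),d["t"])
E
```

```text
pics
{'time': 0.0, 'qpos': array([ 6.69550568e+01,  7.51656912e+00,  8.53296622e+01, -9.44799864e-04,
        8.72596664e+01, -4.89338167e+00]), 'qd': array([ 0.04201976, -0.03413818, -0.01485888,  0.05608121, -0.03093638,
        0.02302388]), 'joint_efforts': array([-1.37484194e-04, -5.69374180e+01, -5.00574124e+01, -4.72702743e-05,
        1.44221078e-02, -1.61290825e-05]), 'tcp_pos': array([0.18669351, 0.56964429, 0.23022551]), 'ee_rot': array([ -94.38284314,   89.89409808, -112.53435865]), 'ft_force': array([ 0.18531128, -0.27935434,  0.61465064]), 'moment': array([ 0.01118614, -0.03156856, -0.0068704 ]), 'finger_gap': 0.998474906640887}
top 427.72082955921877 427.72082955921877 277.3225349827706 212.68582084410048 -0.07728211438170472 [[0.025, -0.999, 0.036], [-0.993, -0.029, -0.116], [0.117, -0.033, -0.993]] [-0.02851727  0.52806135  1.12852224]
side 412.05341789289616 412.05341789289616 284.61886072145103 210.35011868925054 -0.009389752485966404 [[0.942, -0.335, -0.025], [-0.211, -0.534, -0.819], [0.261, 0.777, -0.573]] [-0.50316844  0.14174308  0.83654502]
```

View pics/top0.png

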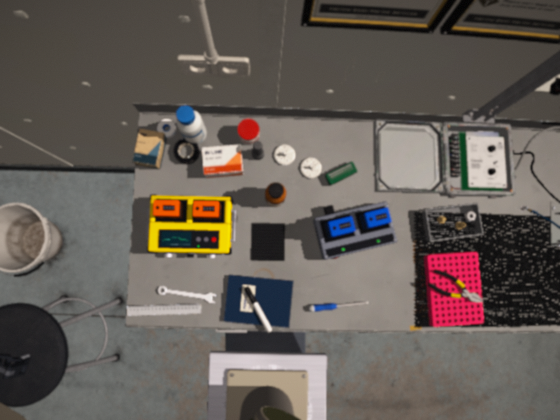

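View pics/side0.png

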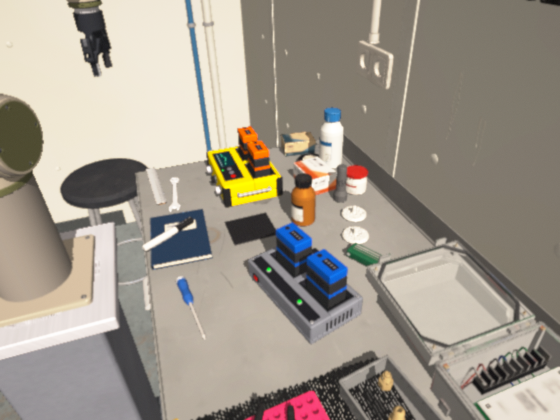

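```bash
cat > h.py <<'E'
import cv2,numpy as np
from station import ctrl
from scipy.spatial.transform import Rotation as Ro
def ray(d,uv):
    uv=np.asarray(uv,float).reshape(-1,2); p=(uv-[d["cx"],d["cy"]])/[d["fx"],d["fy"]]; q=p.copy()
    for _ in range(20): q=p/(1+d["k1"]*(q**2).sum(1,keepdims=True))
    R=np.array(d["R"]);v=np.c_[q,np.ones(len(q))]@R
    return -R.T@np.array(d["t"]),v
def onz(d,uv,z):
    c,v=ray(d,uv);return c+v*((z-c[2])/v[:,2:])
def proj(d,X):
    c=np.atleast_2d(X)@np.array(d["R"]).T+np.array(d["t"]);q=c[:,:2]/c[:,2:]
    return q*(1+d["k1"]*(q**2).sum(1,keepdims=True))*[d["fx"],d["fy"]]+[d["cx"],d["cy"]]
def tri(d1,u1,d2,u2):
    c1,v1=ray(d1,u1);c2,v2=ray(d2,u2);v1=v1[0];v2=v2[0]
    s=np.linalg.lstsq(np.c_[v1,-v2],c2-c1,rcond=None)[0];a=c1+v1*s[0];b=c2+v2*s[1]
    return (a+b)/2,np.linalg.norm(a-b)
def mask(d,col):
    h=cv2.cvtColor(np.ascontiguousarray(d["color"]),cv2.COLOR_RGB2HSV)
    lo,hi={"orange":((5,170,110),(16,255,255)),"blue":((104,150,90),(122,255,255)),"yellow":((22,150,100),(35,255,255))}[col]
    return cv2.inRange(h,lo,hi)
def blobs(m,amin=100):
    cs,_=cv2.findContours(m,cv2.RETR_EXTERNAL,cv2.CHAIN_APPROX_NONE)
    return sorted([c for c in cs if cv2.contourArea(c)>amin],key=cv2.contourArea,reverse=True)
def load(n): return dict(np.load(n))
def snap(name,tag):
    d=ctrl.get_image(name);np.savez(f"pics/{tag}.npz",**d);cv2.imwrite(f"pics/{tag}.png",d["color"][:,:,::-1]);return d
def go(target,yawdir=None,s=None):
    """print shift (tool axes, units of 5cm) to TCP target, and twist (0.1rad) to put jaw axis along yawdir (deg, mod 180)"""
    s=s or ctrl.observe();R=Ro.from_euler('xyz',s["ee_rot"],degrees=True).as_matrix()
    if target is not None: print("shift units",np.round(R.T@(np.array(target)-s["tcp_pos"])/.05,2))
    a=np.degrees(np.arctan2(R[1,1],R[0,1]));print("jaw dir",a.round(2),"toolz",R[:,2].round(3),"tcp",s["tcp_pos"].round(4),"t",s["time"])
    if yawdir is not None:
        e=(yawdir-a+90)%180-90; print("twist units",round(-np.radians(e)/.1,2))
E
python3 - <<'E'
from h import *
T=load("pics/top0.npz");S=load("pics/side0.npz")
for c,z in(("orange",.126),("blue",.110)):
  for n,d in(("top",T),("side",S)):
    for b in blobs(mask(d,c),60)[:5]:
        r=cv2.minAreaRect(b);p=onz(d,[r[0]],z)[0]
        print(c,n,np.round(r[0],1),np.round(r[1],1),round(r[2]),cv2.contourArea(b),p.round(3))
print("tcp px",proj(T,[[.187,.57,.23]]),proj(S,[[.187,.57,.23]]))
print("mat",onz(T,[[268.5,241.5],[252,224],[285,224],[284,259],[251,259]],.003).round(3).tolist(),"bottle cap",onz(T,[[275,192]],.119))
big=np.hstack([cv2.resize(T["color"][180:270,140:260],None,fx=3.3,fy=3.3,interpolation=2),cv2.resize(T["color"][180:270,300:420],None,fx=3.3,fy=3.3,interpolation=2)])
cv2.imwrite("pics/c1.png",big[:,:,::-1])
E
```

```text
orange top [205.7 208.5] [27.4 16.6] 3 413.5 [0.523 0.167 0.126]
orange top [166.5 208. ] [16. 27.] 90 405.0 [0.521 0.264 0.126]
orange top [221.6 163.2] [17.  36.7] 84 261.5 [0.639 0.132 0.126]
orange side [304.8 206.1] [37.5 24.2] 86 522.0 [ 0.535 -0.124  0.126]
orange side [253.  142.5] [39.  16.9] 57 490.0 [0.52  0.19  0.126]
orange side [306.9 170.9] [25.1  5.6] 30 68.0 [0.592 0.003 0.126]
blue top [341.6 226.1] [16.5 25.5] 76 380.5 [ 0.49  -0.176  0.11 ]
blue top [377.3 217.3] [16.2 24.3] 76 355.5 [ 0.515 -0.268  0.11 ]
blue top [184.5 114. ] [16. 17.] 90 223.5 [0.77  0.236 0.11 ]
blue top [325.  306.7] [ 5.3 20.2] 85 78.0 [ 0.288 -0.136  0.11 ]
blue side [312.1 259.3] [73.7 28.4] 27 863.0 [ 0.496 -0.256  0.11 ]
blue side [293.3 237.2] [35.3 21.7] 42 618.5 [ 0.487 -0.188  0.11 ]
blue side [184.7 290.5] [23.   7.6] 68 140.0 [ 0.28  -0.252  0.11 ]
blue side [324.3 288.7] [40.1 16. ] 15 99.0 [ 0.487 -0.327  0.11 ]
tcp px [[ 11.66305043 348.55479025]] [[104.79710478  76.27593142]]
mat [[0.451, 0.007, 0.003], [0.498, 0.054, 0.003], [0.501, -0.037, 0.003], [0.404, -0.037, 0.003], [0.402, 0.054, 0.003]] bottle cap [[ 0.57057671 -0.00421944  0.119     ]]
```

View pics/c1.png

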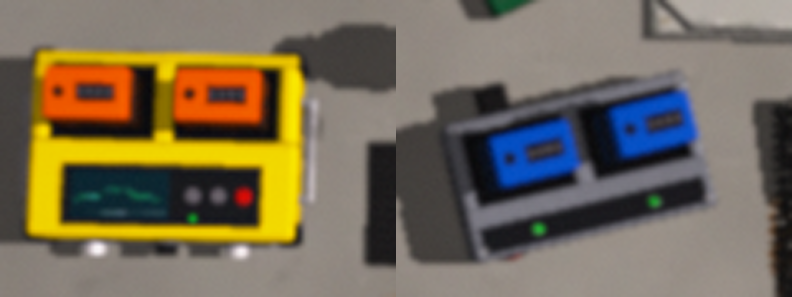

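Run:
```python
from h import *
go([.522,.167,.26],1.2)
```

```text
shift units [-0.59 -5.56  8.88]
jaw dir 71.85 toolz [ 0.95  -0.312 -0.   ] tcp [0.1867 0.5697 0.2303] t 0.1
twist units 12.33
```

Request:
arm_command([
  [-0.1,-0.4,0.64,0],
  [-0.1,-0.4,0.64,0],
  [-0.1,-0.4,0.64,0],
  [-0.1,-0.4,0.64,0],
  [-0.1,-0.4,0.64,0],
  [-0.1,-0.4,0.64,0],
  [0,-0.4,0.64,0],
  [0,-0.4,0.64,0],
], hand=1)

```text
time: 0.9
tcp_pos: [0.381, 0.337, 0.2612]
ee_rot: [-96.7, 90.0, -114.8]
ft_force: [1.2, 0.3, -0.7]
finger_gap: 1.002
```

Request:
arm_command([
  [0,-0.4,0.64,0],
  [0,-0.4,0.64,0],
  [0,-0.4,0.64,0],
  [0,-0.4,0.64,0],
  [0,-0.4,0.64,0],
  [0,-0.4,0.64,0],
  [0,0,0,1],
  [0,0,0,1],
])

```text
time: 1.7
tcp_pos: [0.5257, 0.1632, 0.2605]
ee_rot: [-139.5, 89.9, -169.5]
ft_force: [0.4, 0.9, -0.1]
finger_gap: 0.999
```

Request:
arm_command([
  [0,0,0,1],
  [0,0,0,1],
  [0,0,0,1],
  [0,0,0,1],
  [0,0,0,1],
  [0,0,0,1],
  [0,0,0,1],
  [0,0,0,1],
])

```text
time: 2.5
tcp_pos: [0.5251, 0.1645, 0.2607]
ee_rot: [-92.8, 89.9, -168.5]
ft_force: [-0.1, 0.5, -0.2]
finger_gap: 1.0
```

Request:
arm_command([
  [0,0,0,1],
  [0,0,0,1],
  [0,0,0,0.33],
])

```text
time: 2.8
tcp_pos: [0.5251, 0.1644, 0.2607]
ee_rot: [-78.2, 89.9, -167.2]
ft_force: [-0.2, 0.9, 0.2]
finger_gap: 1.004
```

Run:
```python
from h import *
go([.522,.167,.26],1.2)
print(ctrl.observe()["qpos"])
d=snap("wrist","w1");print(np.round(d["R"],3).tolist(),d["t"],-d["R"].T@d["t"],d["fx"])
```

```text
shift units [ 0.01 -0.06 -0.05]
jaw dir 0.99 toolz [ 0.017 -1.     0.   ] tcp [0.5251 0.1644 0.2607] t 2.8
twist units -0.04
[ 1.20511778e+01 -8.03578966e-01  9.08071153e+01 -8.13735186e-04
  9.00566130e+01  1.10651797e+01]
[[1.0, 0.018, -0.001], [0.018, -0.961, 0.277], [0.004, -0.277, -0.961]] [-0.52880838  0.10303708  0.44891816] [0.52499696 0.23306494 0.40229514] 336.35256221647376
```

View pics/w1.png

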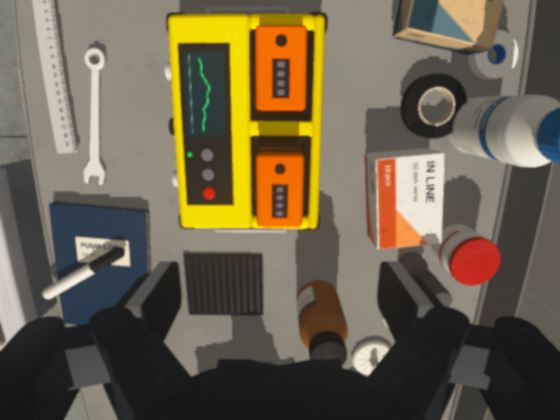

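Run:
```python
from h import *
T=load("pics/top0.npz");W=load("pics/w1.npz")
ct=[cv2.minAreaRect(b) for b in blobs(mask(T,"orange"),60)[:2]]
mw=mask(W,"orange")
cv2.imwrite("pics/mw.png",mw)
for b in blobs(mw,300):
    r=cv2.minAreaRect(b);x=cv2.boundingRect(b);print("w",np.round(r[0],1),np.round(r[1],1),round(r[2],1),onz(W,[r[0]],.126)[0].round(4))
# triangulate caps
# wrist cap rect extents
bs=[b for b in blobs(mw,300) if 240<cv2.minAreaRect(b)[0][0]<320]
for b,t in((bs[0],None),(bs[1],None)):
    r=cv2.minAreaRect(b)
    for q in ct:
        X,e=tri(W,r[0],T,q[0]); 
        if e<.01: print("tri",np.round(r[0]),X.round(4),e.round(4))
    box=cv2.boxPoints(r);print("box126",onz(W,box,.126).round(4)[:,:2].tolist())
y=blobs(mask(W,"yellow"),5000)
hull=cv2.minAreaRect(y[0]);print("case",onz(W,cv2.boxPoints(hull),.062).round(4)[:,:2].tolist())
print("mat",onz(W,[[186,255],[262,253],[262,314],[187,314]],.003).round(3).tolist())
```

```text
w [281.  68.] [86. 52.] 90.0 [0.5257 0.2654 0.126 ]
w [280. 189.] [72. 48.] 90.0 [0.5268 0.1693 0.126 ]
w [400.  203.1] [87.  42.1] 88.6 [0.6303 0.1589 0.126 ]
tri [281.  68.] [0.525  0.2692 0.1005] 0.0023
box126 [[0.5055, 0.2962], [0.5448, 0.2969], [0.547, 0.2333], [0.5057, 0.2325]]
tri [280. 189.] [0.5254 0.1677 0.1172] 0.003
box126 [[0.5066, 0.1992], [0.5459, 0.1999], [0.5482, 0.1376], [0.5065, 0.1368]]
case [[0.4019, 0.1106], [0.4188, 0.3231], [0.5651, 0.322], [0.5718, 0.1109]]
mat [[0.407, 0.051, 0.003], [0.506, 0.056, 0.003], [0.506, -0.035, 0.003], [0.402, -0.038, 0.003]]
```

Request:
arm_command([
  [0.6,0,-0.07,0],
  [0.7,0.02,0,0],
  [0.7,0,0,0],
  [0.7,0,0,0],
  [0.5,0,0,0],
  [0.25,0,0,0],
  [0,0,0,0],
  [0,0,0,0],
])

```text
time: 3.65
tcp_pos: [0.5269, 0.1682, 0.0899]
ee_rot: [100.7, 89.9, 11.9]
ft_force: [-0.1, -0.5, 0.5]
finger_gap: 0.999
```

Request:
arm_command([
  [0,0,0,0],
  [0,0,0,0],
  [0,0,0,0],
  [0,0,0,0],
  [0,0,0,0],
  [0,0,0,0],
  [0,0,0,0],
  [0,0,0,0],
], hand=-1, newtons=50)

```text
time: 4.45
tcp_pos: [0.5267, 0.1682, 0.09]
ee_rot: [105.2, 89.9, 16.4]
ft_force: [-2.3, -0.4, 5.9]
finger_gap: 0.466
```

Request:
arm_command([
  [-0.2,0,0,0],
  [-0.3,0,0,0],
  [-0.4,0,0,0],
  [-0.5,0,0,0],
  [-0.5,0,0,0],
  [-0.5,0,0,0],
  [-0.4,0,0,0],
  [0,0,0,0],
])

```text
time: 5.25
tcp_pos: [0.5283, 0.1685, 0.2337]
ee_rot: [101.0, 89.6, 12.2]
ft_force: [0.3, 0.2, -4.1]
finger_gap: 0.462
```

Run:
```python
from h import *
go([.448,.009,.2],0)
print(ctrl.observe()["ft_force"],ctrl.observe()["finger_gap"])
```

```text
shift units [ 0.66 -1.68  3.16]
jaw dir 1.2 toolz [ 0.021 -1.    -0.001] tcp [0.5283 0.1685 0.2337] t 5.25
twist units 0.21
[ 0.3451562   0.22546201 -4.13542819] 0.46156201857340284
```

Request:
arm_command([
  [0,-0.21,0.4,0],
  [0,-0.28,0.54,0],
  [0,-0.28,0.54,0],
  [0,-0.28,0.54,0.1],
  [0.2,-0.28,0.54,0.1],
  [0.4,-0.23,0.4,0],
  [0.4,-0.12,0.2,0],
  [0,0,0,0],
])

```text
time: 6.05
tcp_pos: [0.4416, 0.0079, 0.1749]
ee_rot: [-92.3, 89.6, 177.6]
ft_force: [-0.1, 0.6, -4.7]
finger_gap: 0.465
```

Request:
arm_command([
  [0.5,0,0,0],
  [0.5,0,0,0],
  [0.5,0,0,0],
  [0.4,0,0,0],
  [0.25,0,0,0],
  [0.15,0,0,0],
  [0,0,0,0],
  [0,0,0,0],
])

```text
time: 6.85
tcp_pos: [0.4456, 0.0089, 0.0646]
ee_rot: [86.6, 89.9, -3.3]
ft_force: [0.6, 0.1, -4.5]
finger_gap: 0.461
```

Run:
```python
from h import *
go([.448,.009,.063],0)
print(ctrl.observe()["ft_force"],ctrl.observe()["finger_gap"])
```

```text
shift units [ 0.03  0.05 -0.  ]
jaw dir 0.07 toolz [ 0.001 -1.     0.   ] tcp [0.4456 0.0089 0.0646] t 6.85
twist units 0.01
[ 0.57899564  0.06651595 -4.53335505] 0.4613848653018744
```

Request:
arm_command([
  [0.02,0,0,0],
  [0.02,0,0,0],
  [0.02,0,0,0],
  [0,0,0,0],
  [0,0,0,0],
])

```text
time: 7.35
tcp_pos: [0.4456, 0.0087, 0.0628]
ee_rot: [84.0, 89.9, -5.9]
ft_force: [-6.5, 0.1, 13.6]
finger_gap: 0.464
```

Request:
arm_command([
  [0,0,0,0],
  [0,0,0,0],
  [0,0,0,0],
  [0,0,0,0],
  [0,0,0,0],
  [0,0,0,0],
], hand=1)

```text
time: 7.95
tcp_pos: [0.4447, 0.0088, 0.0607]
ee_rot: [-80.2, 90.0, -170.1]
ft_force: [0.0, 0.0, 0.2]
finger_gap: 0.997
```

Request:
arm_command([
  [-0.2,0,0,0],
  [-0.5,0,0,0],
  [-0.7,0,0,0],
  [-0.8,0,0,0],
  [-0.8,0,0,0],
  [-0.8,0,0,0],
  [-0.3,0,0,0],
  [0,0,0,0],
])

```text
time: 8.75
tcp_pos: [0.4463, 0.0087, 0.2694]
ee_rot: [84.2, 89.7, -5.7]
ft_force: [-0.2, -1.0, -0.8]
finger_gap: 0.995
```

Run:
```python
from h import *
go([.49,-.178,.26],15)
print(ctrl.observe()["finger_gap"])
```

```text
shift units [0.2  0.87 3.73]
jaw dir 0.06 toolz [ 0.001 -1.     0.001] tcp [0.4463 0.0087 0.2694] t 8.75
twist units -2.61
0.9954951262485586
```

Request:
arm_command([
  [0,0.17,0.7,0],
  [0,0.17,0.7,0],
  [0,0.17,0.7,0],
  [0,0.17,0.7,0],
  [0,0.17,0.7,0],
  [0,0.17,0.7,0],
  [0,0.17,0.7,0],
  [0,0.18,0.64,0],
])

```text
time: 9.55
tcp_pos: [0.5127, -0.2694, 0.2633]
ee_rot: [-121.4, 89.8, 148.6]
ft_force: [0.1, 0.3, 0.0]
finger_gap: 0.998
```

Request:
arm_command([
  [0,0,0,-0.9],
  [0,0,0,-0.9],
  [0.05,0,0,-0.8],
  [0,0,0,0],
  [0,0,0,0],
])

```text
time: 10.05
tcp_pos: [0.5129, -0.2677, 0.2617]
ee_rot: [-136.5, 89.9, 148.3]
ft_force: [-0.3, -0.6, 0.2]
finger_gap: 1.002
```

Run:
```python
from h import *
d=snap("wrist","w2")
for b in blobs(mask(d,"blue"),300):
    r=cv2.minAreaRect(b);print("w",np.round(r[0],1),np.round(r[1],1),round(r[2],1),onz(d,[r[0]],.11)[0].round(4), onz(d,cv2.boxPoints(r),.11)[:,:2].round(4).tolist())
go([.49,-.178,.2],15);print(ctrl.observe()["qpos"])
```

```text
w [283.   81.5] [48. 79.] -0.0 [ 0.4928 -0.1775  0.11  ] [[0.4814, -0.2137], [0.466, -0.1527], [0.5036, -0.1427], [0.5208, -0.2033]]
w [283.5 193. ] [68. 45.] 90.0 [ 0.5179 -0.2692  0.11  ] [[0.4909, -0.2447], [0.5289, -0.2346], [0.5463, -0.295], [0.5062, -0.3057]]
w [102.1  23.3] [15.2 47.4] 3.1 [ 0.3368 -0.1686  0.11  ] [[0.3322, -0.1883], [0.3283, -0.1513], [0.3411, -0.1493], [0.3453, -0.1861]]
shift units [ 1.25  0.01 -1.85]
jaw dir 14.83 toolz [ 0.256 -0.967 -0.001] tcp [ 0.5131 -0.2678  0.2622] t 10.1
twist units -0.03
[-3.26346567e+01  3.65437335e+00  8.61253541e+01  1.93383370e-03
  9.03230220e+01 -4.74659957e+01]
```

View pics/w2.png

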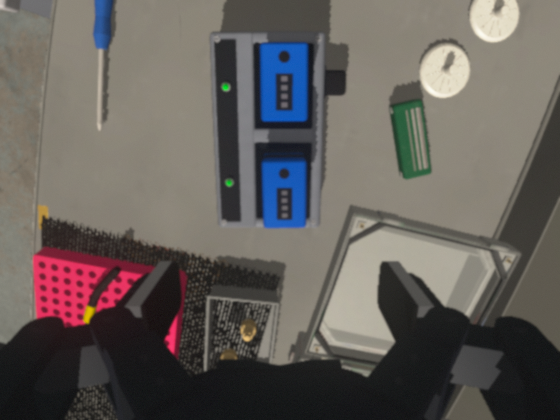

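Request:
arm_command([
  [0,0.03,-0.6,0],
  [0,0.04,-0.7,0],
  [0.2,0,-0.55,0],
  [0.7,0,0,0],
  [0.8,0,0,0],
  [0.8,0,0,0],
  [0.6,0,0,0],
  [0.3,0,0,0],
])

```text
time: 10.9
tcp_pos: [0.491, -0.1767, 0.0898]
ee_rot: [-129.8, 89.7, 155.1]
ft_force: [-0.3, -0.3, 0.7]
finger_gap: 1.002
```

Request:
arm_command([
  [0.2,0,0,0],
  [0.1,0,0,0],
  [0,0,0,0],
  [0,0,0,0],
])

```text
time: 11.3
tcp_pos: [0.4941, -0.1784, 0.0798]
ee_rot: [49.6, 89.9, -25.4]
ft_force: [0.4, 0.1, -0.0]
finger_gap: 0.998
```

Request:
arm_command([
  [0,0,0,0],
  [0,0,0,0],
  [0,0,0,0],
  [0,0,0,0],
  [0,0,0,0],
  [0,0,0,0],
  [0,0,0,0],
], hand=-1)

```text
time: 12.0
tcp_pos: [0.4935, -0.1781, 0.0789]
ee_rot: [42.6, 89.9, -32.4]
ft_force: [-1.2, 0.1, 5.0]
finger_gap: 0.464
```

Request:
arm_command([
  [-0.2,0,0,0],
  [-0.3,0,0,0],
  [-0.4,0,0,0],
  [-0.5,0,0,0],
  [-0.5,0,0,0],
  [-0.6,0,0,0],
  [-0.6,0,0,0],
  [-0.2,0,0,0],
])

```text
time: 12.8
tcp_pos: [0.4945, -0.1785, 0.2481]
ee_rot: [50.2, 89.6, -24.8]
ft_force: [0.2, 0.1, -0.9]
finger_gap: 0.46
```

Request:
arm_command([
  [0,0,0,0.8],
  [0,0,0,0.8],
  [0,0,0,0.84],
  [0,0,0,0],
])

```text
time: 13.2
tcp_pos: [0.4926, -0.1777, 0.2426]
ee_rot: [-117.9, 89.9, 153.0]
ft_force: [0.5, 0.1, -2.2]
finger_gap: 0.459
```

Run:
```python
from h import *
go([.4,.1,.235],1)
go([.5265,.168,.235],1)
print(ctrl.observe()["finger_gap"])
```

```text
shift units [ 0.16 -1.77 -5.58]
jaw dir 0.9 toolz [ 0.016 -1.    -0.001] tcp [ 0.4926 -0.1777  0.2426] t 13.2
twist units -0.02
shift units [ 0.16  0.79 -6.9 ]
jaw dir 0.9 toolz [ 0.016 -1.    -0.001] tcp [ 0.4926 -0.1777  0.2426] t 13.2
twist units -0.02
0.45870114010247764
```

Request:
arm_command([
  [0,0.1,-0.6,0],
  [0,0.1,-0.8,0],
  [0,0.1,-0.8,0],
  [0,0.1,-0.8,0],
  [0,0.1,-0.8,0],
  [0,0.1,-0.8,0],
  [0,0.1,-0.5,0],
  [0,0,0,0],
])

```text
time: 14.0
tcp_pos: [0.5234, 0.0809, 0.2428]
ee_rot: [-146.4, 89.9, 124.9]
ft_force: [-0.1, -0.6, -2.4]
finger_gap: 0.462
```

Run:
```python
from h import *
d=snap("wrist","w3")
go([.5265,.168,.235],1)
```

```text
shift units [ 0.15  0.1  -1.77]
jaw dir 1.28 toolz [ 0.022 -1.    -0.   ] tcp [0.5234 0.0792 0.2427] t 14.05
twist units 0.05
```

View pics/w3.png

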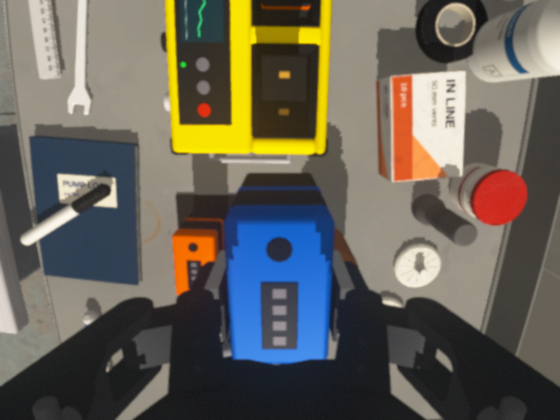

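Run:
```python
from h import *
d=load("pics/w3.npz")
y=mask(d,"yellow")
sub=y[20:152,240:325];
for r in(60,90,120): print(r,[int(c) for c in np.where(np.diff((y[r]>0).astype(int)))[0]])
for c in(265,285,305): print(c,[int(r) for r in np.where(np.diff((y[:160,c]>0).astype(int)))[0]])
print(onz(d,[[251,43],[320,43],[320,139],[251,139]],.062).round(4)[:,:2].tolist())
b=blobs(mask(d,"blue"),2000)[0];print(cv2.boundingRect(b))
print("cap",onz(d,[[229,240],[331,240],[329,361],[228,357]],.2737).round(4)[:,:2].tolist())
print("foot",onz(d,[[247,186],[317,186]],.1777).round(4)[:,:2].tolist())
```

```text
60 [167, 176, 229, 251, 317, 328]
90 [168, 178, 229, 251, 316, 327]
120 [170, 179, 229, 251, 315, 326]
265 [25, 42, 137, 153]
285 [26, 42, 137, 153]
305 [25, 43, 138, 154]
[[0.4963, 0.2082], [0.5578, 0.2098], [0.5621, 0.1249], [0.4969, 0.1232]]
(225, 206, 109, 159)
cap [[0.5062, 0.1051], [0.5423, 0.106], [0.5453, 0.0536], [0.5047, 0.0546]]
foot [[0.5038, 0.1034], [0.5478, 0.1044]]
```

Request:
arm_command([
  [0,0.03,-0.5,0],
  [0,0.03,-0.7,0],
  [0,0,-0.56,0],
  [0.3,0,0,0],
  [0.6,0,0,0],
  [0.6,0,0,0.02],
  [0.4,0,0,0],
  [0,0,0,0],
])

```text
time: 14.85
tcp_pos: [0.5223, 0.1636, 0.1436]
ee_rot: [-74.7, 89.5, -163.8]
ft_force: [-0.7, -0.6, -3.0]
finger_gap: 0.462
```

Request:
arm_command([
  [0.1,0,0,0],
  [0,0,0,0],
])

```text
time: 15.05
tcp_pos: [0.5258, 0.1652, 0.144]
ee_rot: [91.1, 89.9, 1.9]
ft_force: [-0.8, -0.2, -2.1]
finger_gap: 0.464
```

Run:
```python
from h import *
go([.5265,.1675,.095],1)
```

```text
shift units [ 0.98  0.01 -0.05]
jaw dir 0.84 toolz [ 0.015 -1.    -0.   ] tcp [0.5258 0.1652 0.144 ] t 15.05
twist units -0.03
```

Request:
arm_command([
  [0.1,0.01,-0.05,0],
  [0.15,0,0,0],
  [0.15,0,0,0],
  [0.15,0,0,0],
  [0.15,0,0,0],
  [0.1,0,0,0],
  [0.08,0,0,0],
  [0,0,0,0],
])

```text
time: 15.85
tcp_pos: [0.5252, 0.1681, 0.0985]
ee_rot: [-79.9, 89.9, -169.1]
ft_force: [0.0, -0.3, -2.3]
finger_gap: 0.462
```

Request:
arm_command([
  [0.05,0,0,0],
  [0.03,0,0,0],
  [0.03,0,0,0],
  [0,0,0,0],
])

```text
time: 16.25
tcp_pos: [0.526, 0.1683, 0.095]
ee_rot: [103.7, 90.0, 14.5]
ft_force: [-4.0, -0.8, 4.5]
finger_gap: 0.463
```

Request:
arm_command([
  [0.03,0,0,0],
  [0,0,0,0],
  [0,0,0,0],
])

```text
time: 16.55
tcp_pos: [0.5261, 0.1684, 0.0949]
ee_rot: [97.3, 89.9, 8.1]
ft_force: [-9.3, -3.7, 17.2]
finger_gap: 0.46
```

Request:
arm_command([
  [0,0,0,0],
  [0,0,0,0],
  [0,0,0,0],
  [0,0,0,0],
  [0,0,0,0],
  [0,0,0,0],
], hand=1)

```text
time: 17.15
tcp_pos: [0.5256, 0.1682, 0.0921]
ee_rot: [-67.2, 90.0, -156.4]
ft_force: [0.4, 0.0, 0.3]
finger_gap: 1.0
```

Request:
arm_command([
  [-0.2,0,0,0],
  [-0.4,0,0,0],
  [-0.6,0,0,0],
  [-0.7,0,0,0],
  [-0.7,0,0,0],
  [-0.5,0,0,0],
  [-0.2,0,0,0],
  [0,0,0,0],
])

```text
time: 17.95
tcp_pos: [0.5266, 0.1684, 0.2594]
ee_rot: [100.7, 89.8, 11.6]
ft_force: [-0.5, -1.0, -0.6]
finger_gap: 1.006
```

Run:
```python
from h import *
d=snap("wrist","w4")
for c,z in(("blue",.126),("orange",.126)):
  for b in blobs(mask(d,c),1500):
    r=cv2.minAreaRect(b);print(c,np.round(r[0],1),np.round(r[1],1),onz(d,[r[0]],z)[0].round(4),onz(d,cv2.boxPoints(r),z)[:,:2].round(4).tolist())
go([.5265,.265,.26],1)
```

```text
blue [277.5 191. ] [70. 47.] [0.5269 0.172  0.126 ] [[0.5072, 0.201], [0.5456, 0.2016], [0.5477, 0.1412], [0.507, 0.1406]]
orange [277.5  73.5] [85. 53.] [0.5255 0.2652 0.126 ] [[0.505, 0.2958], [0.545, 0.2964], [0.547, 0.2335], [0.5049, 0.2328]]
orange [200.5 329.5] [57. 39.] [0.4545 0.0339 0.126 ] [[0.438, 0.065], [0.4748, 0.0659], [0.472, 0.0004], [0.4326, -0.0009]]
orange [397.8 206.6] [86.2 42.2] [0.6305 0.1599 0.126 ] [[0.6075, 0.1961], [0.6431, 0.198], [0.6557, 0.1206], [0.6173, 0.1191]]
shift units [-0.05  0.04 -1.93]
jaw dir 0.86 toolz [ 0.015 -1.    -0.   ] tcp [0.5258 0.1683 0.2573] t 18.0
twist units -0.02
```

View pics/w4.png

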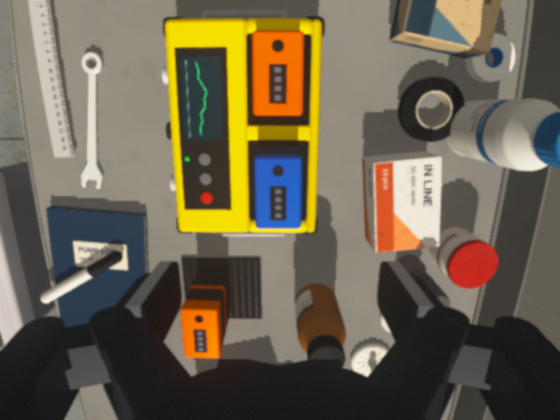

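Request:
arm_command([
  [0,0.02,-0.6,0],
  [0,0.02,-0.7,0],
  [0,0,-0.6,0],
  [0.3,0,-0.06,0],
  [0.7,0,0,0],
  [0.7,0,0,0],
  [0.6,0,0,0],
  [0.5,0,0,0],
])

```text
time: 18.8
tcp_pos: [0.5237, 0.2645, 0.1122]
ee_rot: [-65.6, 89.7, -154.8]
ft_force: [0.5, 0.9, -1.2]
finger_gap: 1.002
```

Request:
arm_command([
  [0.3,0,0,0],
  [0.1,0,0,0],
  [0,0,0,0],
  [0,0,0,0],
])

```text
time: 19.2
tcp_pos: [0.527, 0.2664, 0.0985]
ee_rot: [109.1, 89.9, 19.9]
ft_force: [-0.5, -0.8, 0.4]
finger_gap: 0.998
```

Request:
arm_command([
  [0,0,0,0],
  [0,0,0,0],
  [0,0,0,0],
  [0,0,0,0],
  [0,0,0,0],
  [0,0,0,0],
  [0,0,0,0],
], hand=-1)

```text
time: 19.9
tcp_pos: [0.5264, 0.2665, 0.0983]
ee_rot: [120.6, 90.0, 31.4]
ft_force: [-2.9, -0.3, 5.9]
finger_gap: 0.463
```

Request:
arm_command([
  [-0.2,0,0,0],
  [-0.3,0,0,0],
  [-0.4,0,0,0],
  [-0.5,0,0,0],
  [-0.5,0,0,0],
  [-0.5,0,0,0],
  [-0.4,0,0,0],
  [-0.1,0,0,0],
])

```text
time: 20.7
tcp_pos: [0.5277, 0.2668, 0.2467]
ee_rot: [110.5, 89.7, 21.4]
ft_force: [0.3, -0.6, -2.6]
finger_gap: 0.46
```

Request:
arm_command([
  [0,0,0.4,0],
  [0,-0.05,0.7,0],
  [0,-0.05,0.8,0],
  [0,-0.06,0.8,0],
  [0,-0.06,0.8,0],
  [0,-0.06,0.8,0],
  [0,-0.06,0.8,0],
  [0,-0.05,0.8,0],
])

```text
time: 21.5
tcp_pos: [0.5104, -0.0305, 0.2418]
ee_rot: [-97.2, 90.0, 173.7]
ft_force: [1.0, -0.4, -2.4]
finger_gap: 0.461
```

Run:
```python
from h import *
go([.493,-.178,.235],15)
print(ctrl.observe()["finger_gap"])
```

```text
shift units [ 0.14 -0.39  2.94]
jaw dir 0.87 toolz [ 0.015 -1.    -0.   ] tcp [ 0.5104 -0.0305  0.2418] t 21.5
twist units -2.47
0.46102458961646203
```

Request:
arm_command([
  [0,-0.07,0.6,0],
  [0,-0.1,0.8,0],
  [0,-0.1,0.8,0],
  [0,-0.12,0.72,0],
  [0,0,0,-0.8],
  [0,0,0,-0.8],
  [0,0,0,-0.87],
  [0,0,0,0],
])

```text
time: 22.3
tcp_pos: [0.4934, -0.1753, 0.2417]
ee_rot: [-131.1, 89.9, 154.0]
ft_force: [0.0, -0.5, -2.4]
finger_gap: 0.456
```

Run:
```python
from h import *
go([.493,-.1785,.115],15)
print(ctrl.observe()["finger_gap"])
```

```text
shift units [ 2.53 -0.02  0.06]
jaw dir 15.07 toolz [ 0.26  -0.966 -0.001] tcp [ 0.4934 -0.1753  0.2417] t 22.3
twist units 0.01
0.45647734846142335
```

Request:
arm_command([
  [0.3,-0.02,0.06,0],
  [0.6,0,0,0],
  [0.6,0,0,0],
  [0.5,0,0,0],
  [0.3,0,0,0],
  [0.1,0,0,0],
  [0,0,0,0],
])

```text
time: 23.0
tcp_pos: [0.4933, -0.1783, 0.1217]
ee_rot: [-128.6, 89.9, 156.4]
ft_force: [0.2, 0.1, -2.5]
finger_gap: 0.459
```

Run:
```python
from h import *
go([.493,-.1785,.0823],15)
```

```text
shift units [ 0.79 -0.01  0.  ]
jaw dir 14.98 toolz [ 0.258 -0.966 -0.001] tcp [ 0.4933 -0.1783  0.1217] t 23.0
twist units -0.0
```

Request:
arm_command([
  [0.1,0,0,0],
  [0.14,0,0,0],
  [0.14,0,0,0],
  [0.14,0,0,0],
  [0.12,0,0,0],
  [0.06,0,0,0],
  [0.02,0,0,0],
  [0,0,0,0],
])

```text
time: 23.8
tcp_pos: [0.4936, -0.1784, 0.0862]
ee_rot: [-124.9, 90.0, 160.1]
ft_force: [0.6, 0.3, -3.3]
finger_gap: 0.458
```

Request:
arm_command([
  [0.03,0,0,0],
  [0.03,0,0,0],
  [0.03,0,0,0],
  [0,0,0,0],
])

```text
time: 24.2
tcp_pos: [0.4939, -0.1787, 0.0823]
ee_rot: [36.6, 90.0, -38.4]
ft_force: [-0.8, 0.4, 1.0]
finger_gap: 0.456
```

Request:
arm_command([
  [0.04,0,0,0],
  [0,0,0,0],
  [0,0,0,0],
])

```text
time: 24.5
tcp_pos: [0.4941, -0.179, 0.0822]
ee_rot: [23.1, 89.9, -51.9]
ft_force: [-10.0, 3.1, 17.9]
finger_gap: 0.459
```

Request:
arm_command([
  [0,0,0,0],
  [0,0,0,0],
  [0,0,0,0],
  [0,0,0,0],
  [0,0,0,0],
  [0,0,0,0],
], hand=1)

```text
time: 25.1
tcp_pos: [0.4936, -0.1784, 0.0796]
ee_rot: [-137.0, 90.0, 148.0]
ft_force: [0.3, -0.5, -0.5]
finger_gap: 1.0
```

Request:
arm_command([
  [-0.2,0,0,0],
  [-0.4,0,0,0],
  [-0.6,0,0,0],
  [-0.8,0,0,0],
  [-0.8,0,0,0],
  [-0.6,0,0,0],
  [-0.2,0,0,0],
  [0,0,0,0],
])

```text
time: 25.9
tcp_pos: [0.4946, -0.1789, 0.2622]
ee_rot: [49.4, 89.8, -25.6]
ft_force: [-0.9, 0.8, -1.0]
finger_gap: 1.001
```

Request:
arm_command([
  [0,0,0.4,0],
  [0,0,0.6,0],
  [0,0,0.6,0],
  [0,0,0.3,0],
  [0,0,0,0],
])

```text
time: 26.4
tcp_pos: [0.5175, -0.2712, 0.2575]
ee_rot: [-134.0, 89.8, 150.9]
ft_force: [-0.3, -0.2, -0.9]
finger_gap: 1.002
```

Run:
```python
from h import *
d=snap("wrist","w5")
for c,z in(("blue",.11),("orange",.11)):
  for b in blobs(mask(d,c),1500):
    r=cv2.minAreaRect(b);print(c,np.round(r[0],1),np.round(r[1],1),onz(d,[r[0]],z)[0].round(4),onz(d,cv2.boxPoints(r),z)[:,:2].round(4).tolist())
go([.518,-.271,.077],15)
```

```text
blue [279.5 189.5] [69. 45.] [ 0.5178 -0.2695  0.11  ] [[0.4913, -0.2451], [0.5286, -0.2352], [0.5458, -0.2952], [0.5063, -0.3058]]
orange [278.5  78.5] [49. 81.] [ 0.493 -0.18   0.11 ] [[0.4815, -0.2165], [0.4661, -0.155], [0.5038, -0.1449], [0.5211, -0.2059]]
shift units [3.62 0.01 0.03]
jaw dir 14.93 toolz [ 0.258 -0.966 -0.003] tcp [ 0.5176 -0.2701  0.258 ] t 26.45
twist units -0.01
```

View pics/w5.png

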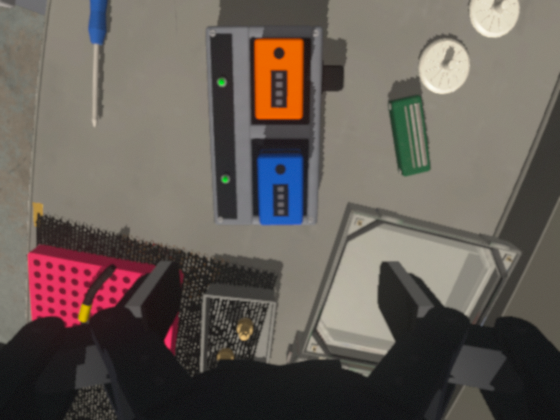

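Orange stands home in charger well a (cap at 278,78), blue at (280,190) in b. I now take blue b.

Request:
arm_command([
  [0.5,0.01,0.02,0],
  [0.7,0,0,0],
  [0.7,0,0,0],
  [0.7,0,0,0],
  [0.6,0,0,0],
  [0.3,0,0,0],
  [0.1,0,0,0],
  [0,0,0,0],
])

```text
time: 27.25
tcp_pos: [0.5191, -0.2705, 0.08]
ee_rot: [-155.1, 90.0, 129.9]
ft_force: [0.1, -0.1, 1.4]
finger_gap: 0.998
```

Request:
arm_command([
  [0,0,0,0],
  [0,0,0,0],
  [0,0,0,0],
  [0,0,0,0],
  [0,0,0,0],
  [0,0,0,0],
  [0,0,0,0],
], hand=-1)

```text
time: 27.95
tcp_pos: [0.5196, -0.2716, 0.0813]
ee_rot: [36.4, 89.9, -38.6]
ft_force: [-1.7, 0.9, 5.8]
finger_gap: 0.456
```

Request:
arm_command([
  [-0.2,0,0,0],
  [-0.3,0,0,0],
  [-0.4,0,0,0],
  [-0.5,0,0,0],
  [-0.6,0,0,0],
  [-0.6,0,0,0],
  [-0.5,0,0,0],
  [-0.2,0,0,0],
])

```text
time: 28.75
tcp_pos: [0.5202, -0.2718, 0.2494]
ee_rot: [42.8, 89.7, -32.2]
ft_force: [0.6, -0.4, -3.0]
finger_gap: 0.457
```

Request:
arm_command([
  [0,0,0,0.8],
  [0,0,0,0.8],
  [0,0,0,0.84],
  [0,0,-0.4,0],
  [0,0,-0.7,0],
  [0,0,-0.8,0],
  [0,0,-0.8,0],
  [0,0,-0.8,0],
])

```text
time: 29.55
tcp_pos: [0.515, -0.0937, 0.2444]
ee_rot: [-132.7, 89.9, 138.4]
ft_force: [0.6, -0.2, -4.7]
finger_gap: 0.463
```

Run:
```python
from h import *
go([.5265,.180,.245],1)
print(ctrl.observe()["finger_gap"])
```

```text
shift units [-0.01  0.34 -5.47]
jaw dir 1.11 toolz [ 0.019 -1.    -0.001] tcp [ 0.515  -0.0937  0.2444] t 29.55
twist units 0.02
0.4630362489575666
```

Stop at y≈0.18 to look at well a.

Request:
arm_command([
  [0,0.04,-0.7,0],
  [0,0.05,-0.8,0],
  [0,0.05,-0.8,0],
  [0,0.05,-0.8,0],
  [0,0.05,-0.8,0],
  [0,0.05,-0.8,0],
  [0,0.05,-0.7,0],
  [0,0,0,0],
])

```text
time: 30.35
tcp_pos: [0.5265, 0.179, 0.2443]
ee_rot: [-147.8, 89.9, 123.6]
ft_force: [-0.3, -0.5, -3.3]
finger_gap: 0.457
```

Run:
```python
from h import *
d=snap("wrist","w6");y=mask(d,"yellow")
def edges(v,o=0): return [int(i)+o for i in np.where(np.diff((v>0).astype(int)))[0]]
for r in(50,80,110,130): print(r,edges(y[r]))
for c in(265,280,300): print(c,edges(y[:200,c]))
go([.5265,.2655,.0973],1)
b=blobs(mask(d,"blue"),2000)[0];r=cv2.boundingRect(b);print(r)
cv2.imwrite("pics/w6c.png",d["color"][:380,120:420,::-1])
```

```text
50 [163, 247, 313, 324]
80 [164, 174, 225, 247, 312, 323]
110 [166, 175, 225, 247, 311, 322]
130 [167, 176, 226, 248, 310, 321]
265 [25, 42, 136, 152]
280 [25, 42, 136, 152]
300 [26, 43, 137, 152]
shift units [ 2.94  0.04 -1.77]
jaw dir 1.33 toolz [ 0.023 -1.    -0.   ] tcp [0.5267 0.1769 0.2442] t 30.4
twist units 0.06
(227, 204, 105, 157)
```

View pics/w6c.png

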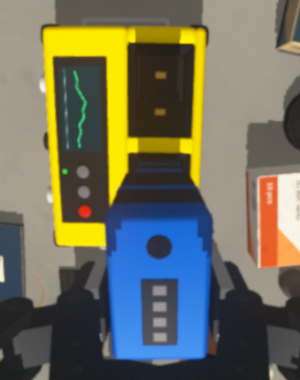

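Request:
arm_command([
  [0,0.02,-0.5,0],
  [0,0.01,-0.7,0],
  [0,0,-0.57,0],
  [0.3,0,0,0.05],
  [0.6,0,0,0],
  [0.6,0,0,0],
  [0.5,0,0,0],
  [0.2,0,0,0],
])

```text
time: 31.2
tcp_pos: [0.5255, 0.2607, 0.1307]
ee_rot: [-65.7, 89.6, -155.0]
ft_force: [0.1, -0.3, -4.0]
finger_gap: 0.458
```

Request:
arm_command([
  [0,0,0,0],
  [0,0,0,0],
])

```text
time: 31.4
tcp_pos: [0.5285, 0.2625, 0.1359]
ee_rot: [107.0, 89.9, 17.7]
ft_force: [-0.5, -0.6, -2.9]
finger_gap: 0.46
```

Run:
```python
from h import *
go([.5262,.2655,.0973],1)
```

```text
shift units [ 0.77 -0.05 -0.06]
jaw dir 0.73 toolz [ 0.013 -1.    -0.   ] tcp [0.5285 0.2625 0.1359] t 31.4
twist units -0.05
```

Request:
arm_command([
  [0,-0.05,-0.06,-0.05],
  [0.12,0,0,0],
  [0.14,0,0,0],
  [0.14,0,0,0],
  [0.14,0,0,0],
  [0.12,0,0,0],
  [0.05,0,0,0],
  [0,0,0,0],
])

```text
time: 32.2
tcp_pos: [0.5249, 0.2655, 0.0985]
ee_rot: [-69.6, 89.9, -158.6]
ft_force: [-0.4, -0.4, -3.1]
finger_gap: 0.457
```

Request:
arm_command([
  [0.03,0,0,0],
  [0.03,0,0,0],
  [0.03,0,0,0],
  [0,0,0,0],
])

```text
time: 32.6
tcp_pos: [0.5259, 0.266, 0.0973]
ee_rot: [113.8, 89.9, 24.8]
ft_force: [-7.4, -2.4, 11.2]
finger_gap: 0.462
```

Home at the expected .0973. Release and rise.

Request:
arm_command([
  [0,0,0,0],
  [0,0,0,0],
  [0,0,0,0],
  [0,0,0,0],
  [0,0,0,0],
  [0,0,0,0],
], hand=1)

```text
time: 33.2
tcp_pos: [0.5253, 0.2657, 0.0946]
ee_rot: [-74.5, 90.0, -163.5]
ft_force: [-0.2, -0.2, -0.5]
finger_gap: 1.0
```

Request:
arm_command([
  [-0.2,0,0,0],
  [-0.4,0,0,0],
  [-0.6,0,0,0],
  [-0.7,0,0,0],
  [-0.7,0,0,0],
  [-0.5,0,0,0],
  [-0.1,0,0,0],
  [0,0,0,0],
])

```text
time: 34.0
tcp_pos: [0.526, 0.2659, 0.2565]
ee_rot: [110.3, 89.8, 21.4]
ft_force: [-0.1, 0.6, -2.0]
finger_gap: 0.998
```

Run:
```python
from h import *
go([.4456,.0087,.25],0)
```

```text
shift units [ 0.12 -1.7   5.12]
jaw dir 1.03 toolz [ 0.018 -1.    -0.001] tcp [0.526  0.2659 0.2565] t 34.0
twist units 0.18
```

Request:
arm_command([
  [0,-0.2,0.6,0.09],
  [0,-0.22,0.66,0.09],
  [0,-0.22,0.66,0],
  [0,-0.22,0.66,0],
  [0,-0.22,0.66,0],
  [0,-0.22,0.66,0],
  [0,-0.22,0.66,0],
  [0,-0.18,0.56,0],
])

```text
time: 34.8
tcp_pos: [0.4395, 0.0081, 0.2527]
ee_rot: [-91.6, 89.8, 178.4]
ft_force: [0.5, 0.7, 0.3]
finger_gap: 1.0
```

Run:
```python
from h import *
d=snap("wrist","w7")
for c,z in(("blue",.126),("orange",.099)):
  for b in blobs(mask(d,c),1000):
    r=cv2.minAreaRect(b);print(c,np.round(r[0],1),np.round(r[1],1),onz(d,[r[0]],z)[0].round(4))
go([.4456,.0087,.063],0)
```

```text
blue [393.5  16.5] [55. 33.] [0.5244 0.1455 0.126 ]
orange [285.5 188.5] [69. 45.] [0.446 0.009 0.099]
orange [501.   52.3] [105.  47.] [0.6283 0.1284 0.099 ]
orange [326.  353.3] [40.8 39.5] [ 0.4904 -0.1704  0.099 ]
shift units [ 3.8   0.15 -0.08]
jaw dir -0.09 toolz [-0.002 -1.     0.002] tcp [0.4388 0.005  0.2528] t 34.85
twist units -0.02
```

View pics/w7.png

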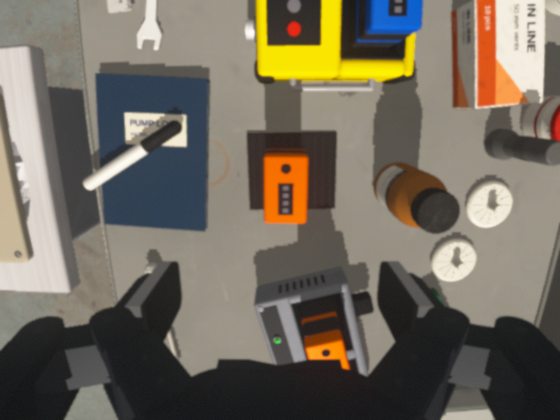

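Mat pack upright with its cap at (285,188) → (0.446, 0.009), the bottle undisturbed at (420,200).

Request:
arm_command([
  [0.4,0.1,-0.08,0],
  [0.6,0.05,0,0],
  [0.7,0,0,0],
  [0.7,0,0,0],
  [0.6,0,0,0],
  [0.4,0,0,0],
  [0.2,0,0,0],
  [0.1,0,0,0],
])

```text
time: 35.65
tcp_pos: [0.4471, 0.0136, 0.0678]
ee_rot: [-95.2, 89.8, 174.8]
ft_force: [-0.6, -0.3, 0.6]
finger_gap: 1.003
```

Request:
arm_command([
  [0,0,0,0],
  [0,0,0,0],
])

```text
time: 35.85
tcp_pos: [0.4494, 0.0134, 0.0708]
ee_rot: [85.3, 89.9, -4.7]
ft_force: [0.2, -0.6, 0.6]
finger_gap: 0.999
```

Request:
arm_command([
  [0,0,0,0],
  [0,0,0,0],
  [0,0,0,0],
  [0,0,0,0],
  [0,0,0,0],
  [0,0,0,0],
  [0,0,0,0],
], hand=-1)

```text
time: 36.55
tcp_pos: [0.4487, 0.0134, 0.0705]
ee_rot: [-51.6, 90.0, -141.5]
ft_force: [-4.3, 0.4, 6.8]
finger_gap: 0.464
```

Request:
arm_command([
  [-0.2,0,0,0],
  [-0.3,0,0,0],
  [-0.4,0,0,0],
  [-0.5,0,0,0],
  [-0.6,0,0,0],
  [-0.6,0,0,0],
  [-0.6,0,0,0],
  [-0.2,0,0,0],
])

```text
time: 37.35
tcp_pos: [0.4501, 0.0133, 0.2436]
ee_rot: [85.9, 89.7, -4.1]
ft_force: [-0.2, -1.0, -4.4]
finger_gap: 0.464
```

Run:
```python
from h import *
go([.541,-.357,.24],15)
print(ctrl.observe()["finger_gap"])
```

```text
shift units [0.08 1.82 7.41]
jaw dir 0.0 toolz [ 0. -1.  0.] tcp [0.4501 0.0133 0.2436] t 37.35
twist units -2.62
0.464323797769876
```

Request:
arm_command([
  [0,0.15,0.6,0],
  [0,0.19,0.75,0],
  [0,0.19,0.75,0],
  [0,0.19,0.75,0],
  [0,0.19,0.75,0],
  [0,0.19,0.75,0],
  [0,0.19,0.75,0],
  [0,0.19,0.75,0],
])

```text
time: 38.15
tcp_pos: [0.5223, -0.2803, 0.2381]
ee_rot: [-125.4, 89.9, 144.6]
ft_force: [-0.1, -0.2, -3.9]
finger_gap: 0.461
```

Request:
arm_command([
  [0,0.19,0.75,0],
  [0,0.19,0.7,0],
  [0,0,0.1,0],
  [0,0,0,-0.9],
  [0,0,0,-0.9],
  [0,0,0,-0.82],
  [0,0,0,0],
])

```text
time: 38.85
tcp_pos: [0.5412, -0.3559, 0.2383]
ee_rot: [-147.1, 89.9, 138.0]
ft_force: [0.2, 0.4, -4.2]
finger_gap: 0.461
```

Run:
```python
from h import *
d=snap("wrist","w8")
go([.5174,-.2677,.0815],15)
for b in blobs(mask(d,"orange"),1500):
    r=cv2.boundingRect(b);print(r)
```

```text
shift units [ 3.14 -0.   -1.82]
jaw dir 14.92 toolz [ 0.258 -0.966 -0.002] tcp [ 0.5413 -0.356   0.2386] t 38.9
twist units -0.01
(227, 221, 105, 145)
```

View pics/w8.png

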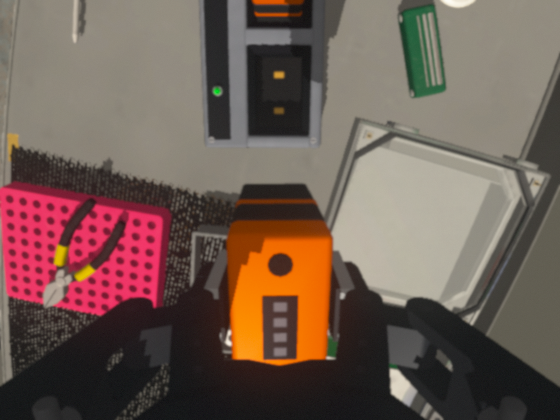

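Run:
```python
from h import *
d=load("pics/w8.npz")
g=cv2.cvtColor(np.ascontiguousarray(d["color"]),cv2.COLOR_RGB2GRAY)
print([int(v) for v in g[100,235:330:1]][:30],[int(v) for v in g[120,300:325]])
print([int(v) for v in g[30:56,270]],[int(v) for v in g[124:150,270]])
q=onz(d,[[246,45],[313,45],[313,136],[246,136]],.046);print(q[:,:2].round(4).tolist(),q.mean(0).round(4),onz(d,[[279,90.5]],.046).round(4))
```

```text
[129, 129, 130, 130, 130, 131, 131, 130, 129, 124, 116, 98, 71, 46, 33, 29, 31, 30, 31, 30, 28, 24, 27, 29, 28, 26, 29, 34, 35, 37] [31, 31, 36, 36, 35, 37, 37, 38, 45, 69, 101, 121, 127, 131, 130, 129, 129, 128, 123, 116, 112, 117, 128, 136, 137]
[117, 126, 129, 131, 131, 132, 132, 134, 134, 136, 136, 137, 138, 129, 106, 66, 43, 37, 34, 36, 37, 34, 36, 35, 35, 34] [30, 32, 28, 31, 31, 31, 29, 28, 32, 33, 39, 53, 78, 101, 118, 127, 134, 137, 141, 145, 147, 147, 143, 137, 136, 136]
[[0.4786, -0.2399], [0.5384, -0.2238], [0.562, -0.3038], [0.4987, -0.3209]] [ 0.5194 -0.2721  0.046 ] [[ 0.5187 -0.2713  0.046 ]]
```

Request:
arm_command([
  [0,0,-0.5,0],
  [0,0,-0.7,0],
  [0,0,-0.5,0],
  [0.3,0,-0.13,0],
  [0.6,0,0,0],
  [0.6,0,0,0],
  [0.5,0,0,0],
  [0.2,0,0,0],
])

```text
time: 39.7
tcp_pos: [0.516, -0.2667, 0.1261]
ee_rot: [-137.6, 89.7, 147.3]
ft_force: [-1.0, -0.0, -4.0]
finger_gap: 0.458
```

Request:
arm_command([
  [0,0,0,0],
  [0,0,0,0],
])

```text
time: 39.9
tcp_pos: [0.5185, -0.2685, 0.131]
ee_rot: [44.3, 89.9, -30.7]
ft_force: [0.2, -0.3, -2.7]
finger_gap: 0.461
```

Run:
```python
from h import *
go([.5173,-.267,.0815],15)
```

```text
shift units [ 0.99 -0.02 -0.04]
jaw dir 14.97 toolz [ 0.258 -0.966  0.001] tcp [ 0.5185 -0.2685  0.131 ] t 39.9
twist units -0.01
```

Request:
arm_command([
  [0.1,-0.02,-0.04,0],
  [0.15,0,0,0],
  [0.15,0,0,0],
  [0.15,0,0,0],
  [0.15,0,0,0],
  [0.15,0,0,0],
  [0.08,0,0,0],
  [0,0,0,0],
])

```text
time: 40.7
tcp_pos: [0.5163, -0.2662, 0.0824]
ee_rot: [-155.5, 89.9, 129.5]
ft_force: [1.6, 0.0, -3.7]
finger_gap: 0.46
```

Request:
arm_command([
  [0.03,0,0,0],
  [0.03,0,0,0],
  [0.03,0,0,0],
  [0,0,0,0],
])

```text
time: 41.1
tcp_pos: [0.5168, -0.2671, 0.0816]
ee_rot: [15.1, 89.9, -59.9]
ft_force: [-8.6, 4.6, 15.4]
finger_gap: 0.463
```

Home at the expected height (.0816 against .0815). Release, rise, and step back for a view of everything.

Request:
arm_command([
  [0,0,0,0],
  [0,0,0,0],
  [0,0,0,0],
  [0,0,0,0],
  [0,0,0,0],
  [0,0,0,0],
], hand=1)

```text
time: 41.7
tcp_pos: [0.5164, -0.2665, 0.0787]
ee_rot: [-136.5, 90.0, 148.5]
ft_force: [0.1, -0.1, 0.4]
finger_gap: 0.997
```

Request:
arm_command([
  [-0.2,0,0,0],
  [-0.4,0,0,0],
  [-0.6,0,0,0],
  [-0.7,0,0,0],
  [-0.7,0,0,0],
  [-0.5,0,0,0],
  [-0.2,0,0,0],
  [0,0,0,0],
])

```text
time: 42.5
tcp_pos: [0.5173, -0.267, 0.246]
ee_rot: [42.8, 89.8, -32.2]
ft_force: [0.6, -0.1, -0.5]
finger_gap: 1.0
```

Run:
```python
from h import *
d=snap("wrist","w9");S=snap("side","side9")
for b in blobs(mask(d,"orange"),1500):
    r=cv2.minAreaRect(b);print(np.round(r[0],1),np.round(r[1],1),onz(d,[r[0]],.11)[0].round(4),onz(d,cv2.boxPoints(r),.11)[:,:2].round(4).tolist())
S0=load("pics/side0.npz")
o=np.hstack([d["color"][:260,170:400],S["color"][110:370,190:390],S0["color"][110:370,190:390]])
cv2.imwrite("pics/end.png",o[:,:,::-1])
go(None)
```

```text
[276.5  81.5] [83. 51.] [ 0.4929 -0.18    0.11  ] [[0.4662, -0.1555], [0.5038, -0.1454], [0.5209, -0.2055], [0.4813, -0.2162]]
[274.5 198. ] [72. 47.] [ 0.5156 -0.2716  0.11  ] [[0.4889, -0.2468], [0.5265, -0.2367], [0.544, -0.2978], [0.504, -0.3086]]
jaw dir 15.01 toolz [ 0.259 -0.966 -0.001] tcp [ 0.516  -0.2663  0.2424] t 42.6
```

View pics/end.png

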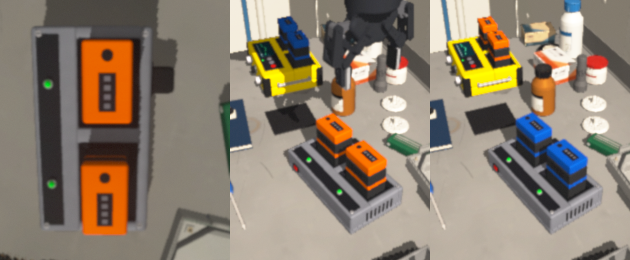

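Run:
```python
from h import *
A=load("pics/side0.npz");B=load("pics/side9.npz")
def f(d,c,w): 
    x0,x1,y0,y1=w;m=mask(d,c)[y0:y1,x0:x1];x,y,ww,h=cv2.boundingRect(m);return x+x0,y+y0,ww,h
L=(225,275,110,180);C=(270,350,215,310)
print("logger",f(A,"orange",L),f(B,"blue",L));print("charger",f(A,"blue",C),f(B,"orange",C))
T=snap("top","top9");
for c in("blue","orange"):
  for b in blobs(mask(T,c),250)[:3]: print(c,np.round(cv2.minAreaRect(b)[0],1))
```

```text
logger (238, 126, 33, 46) (239, 127, 30, 43)
charger (276, 223, 71, 76) (276, 215, 71, 86)
blue [204.5 208. ]
blue [165.5 207.5]
orange [342.4 226.1]
orange [378.6 218.2]
orange [221.6 163.2]
```

```bash
python3 -c "
from station import ctrl
print(ctrl.finish_job())"
```

```text
the job is handed in; nothing more can be done
None
```

The change-over is done and handed in at about 43 s of robot time. Both blue packs stand in the logger and both orange packs in the charger.

**Order of moves:**
1. The orange pack from logger well b went onto the mat.
2. The blue pack from charger well a went into logger well b.
3. The orange pack from logger well a went into charger well a.
4. The blue pack from charger well b went into logger well a.
5. The orange pack on the mat went into charger well b.

The logger always had at least one pack home.

**Last checks:**
- **Seating:** In all four insertions the pack bottomed out within about 1 mm of the height expected from where it was gripped. The pressing force was no more than 18 N at any reading.
- **Final pictures:** The top and side views show the new packs within about 1–3 pixels of where the old ones stood, upright.
- **One mismatch:** In the side view of the charger, the outline of the orange packs started 8 pixels higher than that of the blue ones. It ran into the edge of my measuring window, so I put it down to the brown bottle's similar colour. The other views agree that the packs are home.
- **Bottle:** The close-up before the last move shows it upright and unmoved. In the last side view it is partly hidden by the gripper, and I did not measure it again after that.

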